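Turn the rinsed cup over onto the drying post

TASK

A roll of masking tape has been left on one of the two posts of the cup-drying stand: lift it off and lay it flat on the open table. Then take the rinsed cup out of the sloping cradle, turn it upside down and lower it gently (do not drop it) over the freed post, until its rim stands flat on the stand's board. Leave the cup on the other post, the paint jar and the brush pot where they are.

Things in the scene. Friction and masses are not known exactly. Their poses are not given: they have to be found in the camera images.
- cup: the rinsed cup: straight round steel tumbler, no handle, outer diameter 64 mm, height 100 mm, wall 3 mm (mouth 58 mm wide), closed bottom 4 mm, 0.13 kg. Origin at the centre of the underside of the closed bottom; z runs along its axis towards the open mouth. It starts lying in the cradle, mouth 30 degrees below level and roughly towards the robot
- cup_rim (a point): centre of the cup's open mouth, in the plane of the rim, 100 mm from the origin along the cup's z
- cradle: fixed draining cradle: plywood base 140 x 70 x 10 mm; two 8 mm steel rails 40 mm apart slope down 30 degrees to its -x and carry the cup from beneath; a small end stop holds the low edge of the cup's rim. The cup's sides, top and closed end are free. Origin: centre of the base's underside; the cup's mouth points to its -x
- stand: fixed drying stand: wooden board 100 x 240 x 18 mm (long side along its y), two upright wooden posts at y = +75 and -75 mm, 24 mm thick, rising 60 mm above the board, the uppermost 12 mm tapering to 12 mm. Origin at the centre of the board's underside, z up
- post_a (a point): foot of the post at the stand's +y end: on the post's axis, at the height of the board's top face
- post_b (a point): foot of the post at the stand's -y end: on the post's axis, at the height of the board's top face
- tape: roll of masking tape, outer diameter 68 mm, bore 41 mm, 25 mm high, about 0.06 kg, lying on the stand's board round one of the posts (either one). Origin at the centre of its underside, z up along its axis. It is wider than the cup's mouth
- tape_mid (a point): centre of the tape roll, 12.5 mm above its underside
- other_cup: a like steel cup already standing upside down over the other post; leave it. Origin at the centre of its closed bottom, which is now on top
- paint_jar: closed paint jar, diameter 48 mm, height 60 mm, standing beyond the work; leave it. Origin at the centre of its underside
- brush_pot: white ceramic pot with brushes, diameter 68 mm, 90 mm high (220 mm with the brushes), standing beyond the work; leave it. Origin at the centre of its underside

How it is judged:
On the way, in this order (a step that is already met when the one before it is completed fails the run):
1. the tape roll lies flat on the table, off the stand (height (world z) of tape_mid between 0.006 and 0.018 m and angle between the z axis of tape and the z axis of stand, either way round below 0.12 rad), for 0.2 s.
2. the cup is upside down over a post, its rim on the board (angle between cup's own z axis and vertical above 3.04 rad and z of cup_rim in the frame of stand below 0.022 m and (horizontal distance between cup_rim and post_a below 0.02 m or horizontal distance between cup_rim and post_b below 0.02 m)), for 0.2 s.
At the end, for the whole second after the job is handed in: The cup stands upside down (within 0.1 rad) and at rest over a post, mouth centre within 20 mm of the post's axis and rim no more than 4 mm above the board; the tape roll lies flat (within 0.12 rad) and at rest on the table, its centre below 18 mm; the other cup is still upside down on its post (all of step 1 and all of step 2 and linear speed of each of cup, tape below 0.02 m/s and angle between other_cup's own z axis and vertical above 3.04 rad); the robot touches nothing.
It fails at once if the cup on the other post is moved more than 40 mm (distance of other_cup from where it was at the start of the episode above 0.04 m).
It fails at once if the paint jar is moved more than 30 mm (distance of paint_jar from where it was at the start of the episode above 0.03 m).
It fails at once if the brush pot is moved more than 30 mm (distance of brush_pot from where it was at the start of the episode above 0.03 m).
It fails at once if the cup is dropped onto the post or the board (moving faster than 0.8 m/s within 60 mm of a post and with its rim lower than 70 mm above the table) (linear speed of cup above 0.8 m/s and height (world z) of cup_rim below 0.07 m and (horizontal distance between cup_rim and post_a below 0.06 m or horizontal distance between cup_rim and post_b below 0.06 m)).
It also fails if it takes over 58 s, if anything falls off the work surface, if the arm or the gripper's body presses on something with over 40 N, if the wrist force passes 120 N, or if a joint passes its speed limit or range.

ROBOT

A 6-joint arm with a two-finger parallel gripper is mounted at the origin on the work surface. World frame = base frame: x ahead of the robot, y to its left, z up, the work surface at z = 0. Lengths are in m, angles in rad, forces in N, time in s.
With the tool pointing down it reaches from about 0.25 to 0.8 m from the base axis. Payload 3.9 kg.
Tool frame: the origin (TCP) lies midway between the tips of the shut fingers; the grasp point (between the pads) lies 19 mm behind it (arm.tcp_to_grasp is the z of the grasp point in the tool frame, in m); z points along the fingers, y is the line along which they close (so a half turn about z gives the same grasp; the last joint's range is limited). The gripper opens to 85 mm and grips with 20 to 120 N. Pads are 22 mm wide; open, the fingers measure 114 mm over their backs; the gripper's body (76 mm by 85 mm) begins 54 mm behind the grasp point. The pads swing forward as they close: fully open they stand 13 mm farther back than shut.
Start: joints at [-1.23, 0.26, -0.138, 1.173, 0, 1.571], TCP at [0.175, -0.495, 0.231] pointing down, gripper open.
Joint ranges: [-2.78, 2.78], [-0.83, 1.72], [-1.28, 1.37], [-1.9, 2.12], [-1.57, 1.48], [-3.14, 3.14]. Speed limits (rad/s): [2.57, 2.57, 3.14, 3.14, 3.14, 3.14].

INTERFACE

Orientations are given as a unit quaternion [x, y, z, w].
In Python, from bench import arm, vision, models gives the robot as it stands.
- The arm moves only by the tool move_arm, never from a script. Its argument "moves" is a list of rows, each an object with "translation": the shift along the tool's x, y, z in cm, a list of three; "rotation": the turn, a rotation vector about the tool's x, y, z in degrees, a list of three; "fingers": the closure, from -1 (fully open) to 1 (shut). In form: [{"translation": [dx, dy, dz], "rotation": [rx, ry, rz], "fingers": fingers}, ...]. A call has exactly 5 rows; each row is the pose to reach, as a shift and turn from the pose commanded when the call began, along the tool's axes at that moment; what a row does not reach only later rows make up. A row lasts 1/8 s, in which the tool goes at most 62.5 mm and 10.7 degrees, less where a joint would pass 70% of its speed; a pose out of reach is approached as far as the arm can. A call with a gripper value outside its range is refused whole. The fingers move at their own pace and stop on an object; "grip_force" is the grip in N (left out, the last holds). Time passes only in rows, so rows that repeat a pose let the fingers close, or fill a call up. It gives the time, the measured TCP pose, the force, the opening and the grip force at its end, in the units of the state.
- arm.observe(): the state, without advancing time (a new reading comes with each control period).
- vision.camera(name): name is "side" or "top"; returns a dict with "color" (480x640x3 uint8, red, green, blue), "camera_matrix" (3x3 intrinsics, pixels), "R" (3x3) and "t" (3): a world point X has camera coordinates R X + t. Camera axes: x right, y down, z forward; pixel columns grow to the right and rows downward; lengths in m; the calibration is good to about 2 mm. A picture is of the moment at which its call begins. There is no depth.
- arm.hand_in(): hands the job in; it is judged then, once.
Trained networks look in a picture, given as the dict that the camera call returned (one of the last four; its "shot" number tells which), for a name from the list of things; names that differ only in an ending like _2 or _b are one class to them, and where a whole thing is asked for, a point or a joint stands for the part that bears it (a point fixed in the world has none). Each returns a list of dicts, best first, with "score" (0 to 1); they miss things now and then, are a little off and sometimes report something else, mostly with a low value. They report only what shows in the picture. A call takes as long as a camera call.
- models.masks_of(picture, name): "mask" (480x640 bool, what is visible of it) and "box" ([centre column, centre row, width, height] in pixels, round what is visible of it).
The state is a dict: "clock": time; "q": joint angles; "dq": joint speeds; "joint_efforts": joint torques, N m; "eef_pos": TCP position; "orientation": TCP orientation; "contact_force": force on the tool from outside, world axes, zero at the start; "moment": the same for the moment, N m; "grip_width": finger opening in m; "gripper_force": force on a finger pad.
Only numpy, scipy, OpenCV 4.12 (cv2) and the standard library are available. Lean on these libraries where they do the work, as an engineer would, in place of code of your own. Each camera call takes 0.05 s, during which the arm holds its last target. There are 200 camera calls.

## Working session

There is one attempt and no reset: what is moved stays moved. The work goes in short steps, Python scripts to look and compute and a tool call to move; the robot and the scene stay as the last step left them, time stands still between calls to the robot, and variables do not carry over. Pictures are saved under pics/ and viewed, at most 10 in all, crops included, and the job is handed in when it is done.

Besides the shell and the picture viewer there is one more tool, called after "Request:" in YAML: its name, and indented under it one key for each argument. move_arm: Moves the arm, as the interface text tells. Its arguments: {"type":"object","properties":{"moves":{"type":"array"},"grip_force":{"type":"number"}},"required":["moves"]}

```bash
mkdir -p pics; ls; python3 - <<'E'
from bench import arm, vision, models
import cv2, numpy as np, pickle
s=arm.observe(); print(s['clock'],s['eef_pos'],s['orientation'],s['grip_width'])
for n in ['top','side']:
    p=vision.camera(n)
    pickle.dump({k:p[k] for k in p},open(f'{n}0.pkl','wb'))
    cv2.imwrite(f'pics/{n}0.png',p['color'][:,:,::-1])
    print(n,p['camera_matrix'].tolist(),p['R'].tolist(),p['t'].tolist())
    for o in ['cup','cradle','stand','tape','other_cup','paint_jar','brush_pot']:
        for m in models.masks_of(p,o)[:3]: print(o,round(m['score'],2),np.round(m['box'],1), m['mask'].sum())
E
```

```text
pics
0.0 [ 0.17524832 -0.49415976  0.23046301] [ 9.85519378e-01  1.69559989e-01 -1.69118857e-04 -9.68334849e-04] 0.08525548119431756
top [[450.4329775872648, 0.0, 318.69713083736946], [0.0, 450.4329775872648, 235.63792641540212], [0.0, 0.0, 1.0]] [[-0.01662332324906674, -0.9997639922632918, -0.013986597081523338], [-0.9854415605912432, 0.018749158933193663, -0.16897751240562486], [0.1691998693369835, 0.01097400624483537, -0.9855206620884646]] [-0.008042655081781216, 0.6517523480157021, 0.797514165341631]
cup 0.57 [181.8 291.9  40.4  61.2] 2147
cradle 0.77 [192.6 285.1  38.7  74.4] 975
stand 0.57 [412.1 259.5 123.9  78.4] 4407
tape 0.83 [382.4 247.2  33.3  33.1] 759
tape 0.65 [460.5 261.2  48.2  40.9] 1509
tape 0.22 [193.9 285.1  41.3  74.8] 995
other_cup 0.57 [461.5 260.9  49.7  38.1] 1503
paint_jar 0.92 [221.  194.8  26.2  28.4] 623
paint_jar 0.47 [181.4 290.1  43.3  60.3] 2062
brush_pot 0.77 [335.9 167.9  45.8  70.5] 1672
brush_pot 0.36 [381.8 246.6  32.7  34.3] 712
side [[478.7852491033139, 0.0, 319.02684087126227], [0.0, 478.7852491033139, 243.20368291221257], [0.0, 0.0, 1.0]] [[0.7975025030925819, -0.6032861777868797, -0.005961983928512945], [-0.3292949334138954, -0.4269823126372809, -0.8421703815279054], [0.5055240888315854, 0.6735962383996934, -0.5391785448483449]] [-0.5106659097193554, 0.3133289578595483, 0.5421267796379649]
cup 0.76 [214.5 230.7  56.6  59.2] 1683
cradle 0.76 [220.4 253.4  76.   51.2] 1417
stand 0.73 [395.6 379.1 139.9 148.1] 6052
tape 0.78 [364.9 333.1  44.7  37.5] 1119
other_cup 0.96 [421.5 379.9  60.8  88.9] 4167
paint_jar 0.72 [309.2 228.2  22.5  36.7] 698
brush_pot 0.83 [394.4 238.1  49.5 120.1] 2956
```

View pics/top0.png

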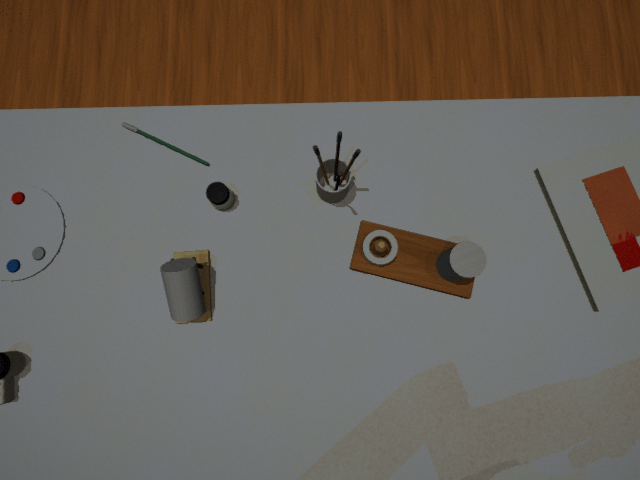

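View pics/side0.png

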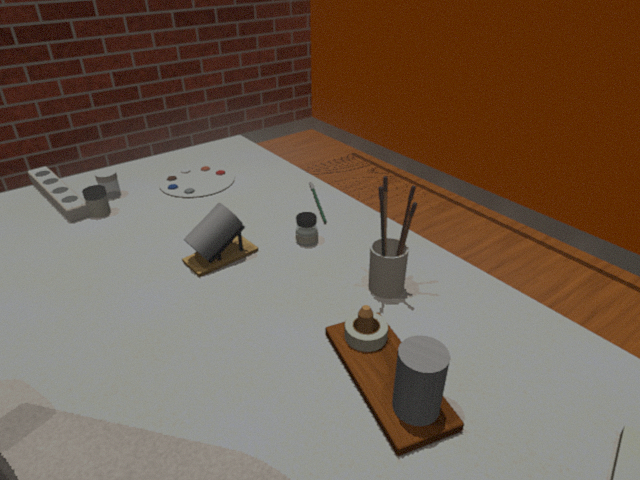

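The top view shows the tape round the left post at (381,247) and the other cup at (462,260). The cup lies in its cradle at (183,290), mouth towards the robot, with the jar at (221,195) and the pot at (336,180). The side view agrees: the tape is on the post nearer the pot at (366,332), and the cup is at (215,231). Next I fit poses to the masks.

```bash
cat > h.py <<'E'
import numpy as np, cv2, pickle
from scipy.optimize import minimize
from scipy.spatial.transform import Rotation as Ro
def proj(p,X):
    c=np.asarray(X)@p['R'].T+p['t']; u=c@p['camera_matrix'].T; return u[:,:2]/u[:,2:]
def cyl(o,d,r,h,n=40):
    d=np.array(d)/np.linalg.norm(d); a=np.cross(d,[.3,.5,.8]); a/=np.linalg.norm(a); b=np.cross(d,a)
    t=np.linspace(0,2*np.pi,n,endpoint=False)[:,None]; c=r*(np.cos(t)*a+np.sin(t)*b)
    return np.vstack([o+c,o+h*d+c])
S=4
def hullmask(pts):
    m=np.zeros((480*S,640*S),np.uint8); cv2.fillConvexPoly(m,cv2.convexHull(np.round((pts+.5)*S).astype(np.int32)),1); return m>0
def big(m):
    n,l,s,_=cv2.connectedComponentsWithStats(m.astype(np.uint8)); return l==1+np.argmax(s[1:,4])
def maskhull(m):
    y,x=np.nonzero(big(m)); return hullmask(np.vstack([np.c_[x+a,y+b] for a in(-.5,.5) for b in (-.5,.5)]).astype(float))
def fit(shape,x0,steps,views):  # views: [(pic, hullmask)]
    def f(x):
        e=0
        for p,m in views:
            q=hullmask(proj(p,shape(x))); e+=1-(q&m).sum()/(q|m).sum()
        return e
    sim=np.vstack([x0]+[np.array(x0)+np.eye(len(x0))[i]*steps[i] for i in range(len(x0))])
    r=minimize(f,x0,method='Nelder-Mead',options=dict(initial_simplex=sim,xatol=2e-4,fatol=1e-4,maxiter=300)); return r.x,r.fun
def ground(p,uv,z):
    d=p['R'].T@np.linalg.inv(p['camera_matrix'])@np.array([*uv,1]); c=-p['R'].T@p['t']; return c+d*(z-c[2])/d[2]
def cupshape(x): # x,y,z of bottom centre, yaw of axis, dip
    d=[np.cos(x[3])*np.cos(x[4]),np.sin(x[3])*np.cos(x[4]),-np.sin(x[4])]; return cyl(np.array(x[:3]),d,.032,.1)
E
cat > m.py <<'E'
from h import *
from bench import vision,models
P={n:vision.camera(n) for n in('top','side')}
def best(n,o,uv): 
    L=models.masks_of(P[n],o); L=[m for m in L if np.hypot(*(np.array(m['box'][:2])-uv))<25]
    return L[0]['mask']
V=lambda o,a,b:[(P['top'],maskhull(best('top',o,a))),(P['side'],maskhull(best('side',o,b)))]
g=lambda uv,z:ground(P['top'],uv,z)[:2]
r,e=fit(lambda x:cyl(np.array([*x,.018]),[0,0,1],.034,.025),g((381,247),.03),[.02,.02],V('tape',(382,247),(365,333)));print('tape',r,e)
r,e=fit(lambda x:cyl(np.array([*x,.018]),[0,0,1],.032,.1),g((461,260),.1),[.02,.02],V('other_cup',(461,261),(421,380)));print('other',r,e)
r,e=fit(lambda x:cyl(np.array([*x,0]),[0,0,1],.024,.06),g((221,195),.03),[.02,.02],V('paint_jar',(221,195),(309,228)));print('jar',r,e)
print('pot~',g((336,185),.06))
c=g((182,275),.1)
Vc=V('cup',(182,292),(214,231))
r,e=fit(cupshape,[*c,.1,np.pi,np.pi/6],[.02,.02,.02,.2,.1],Vc);print('cup',r,e)
r,e=fit(lambda x:cupshape([*x,np.pi/6]),r[:4],[.01,.01,.01,.1],Vc);print('cup dip30',r,e)
def board(x):
    c,s=np.cos(x[2]),np.sin(x[2]); return np.array([[x[0]+c*a-s*b,x[1]+s*a+c*b,z] for a in(-.05,.05) for b in(-.12,.12) for z in (0,.018)])
def allst(x):
    c,s=np.cos(x[2]),np.sin(x[2]); return np.vstack([board(x)]+[cyl(np.array([x[0]+s*.075,x[1]-c*.075,.018]),[0,0,1],.032,.1)])
vs=[]
for n,a,b in(('top',(412,260),(461,261)),('side',(395,379),(421,380))):
    vs.append((P[n],maskhull(best(n,'stand',a)|best(n,'other_cup',b))))
r,e=fit(allst,[*g((412,260),.018),0.2],[.02,.02,.1],vs);print('stand',r,e)
c,s=np.cos(r[2]),np.sin(r[2]);print('posts',r[:2]+.075*np.array([-s,c]),r[:2]-.075*np.array([-s,c]))
E
python3 m.py
```

```text
tape [ 0.63057516 -0.13599958] 0.06461371188713338
other [ 0.59512551 -0.27702808] 0.055429149012764856
jar [0.73994279 0.17510073] 0.18810781469733617
pot~ [ 0.74867355 -0.0545474 ]
cup [0.59726551 0.23381895 0.09008119 3.19946635 0.53331679] 0.0664208423648539
cup dip30 [0.59714577 0.23373587 0.09009082 3.20548709] 0.06835492010621791
stand [ 0.61078784 -0.20498818 -0.26700332] 0.11603835553637387
posts [ 0.630576   -0.13264574] [ 0.59099968 -0.27733062]
```

Fits are consistent: tape and post A are at about (0.630, -0.135), post B at (0.593, -0.277). I move towards a point above the tape and align the tool's x with world x.

```bash
cat > go.py <<'E'
import sys; from h import *; from bench import arm
# usage: go.py x y z  [tilt_fwd_deg yaw_deg]: tool x at yaw, tool z down tilted outward (+) about tool y
def rel(pos,tilt=0,yaw=0):
    s=arm.observe(); R=Ro.from_quat(s['orientation'])
    T=Ro.from_euler('z',yaw,degrees=True)*Ro.from_euler('x',180,degrees=True)*Ro.from_euler('y',tilt,degrees=True)
    print('clk',round(s['clock'],2),'at',np.round(s['eef_pos'],4),'q',np.round(s['q'],2),'w',round(s['grip_width'],4),'F',np.round(s['contact_force'],1))
    print('trans cm',np.round(R.inv().apply(np.array(pos)-s['eef_pos'])*100,2),'rot deg',np.round((R.inv()*T).as_rotvec(degrees=True),1),'toolz',np.round(R.as_matrix()[:,2],3))
if __name__=='__main__': rel([float(a) for a in sys.argv[1:4]],*[float(a) for a in sys.argv[4:]])
E
```

Request:
move_arm:
  moves:
    - {"translation": [5.5, -1.9, 0], "rotation": [0, 0, 4], "fingers": -1}
    - {"translation": [11, -3.7, 0], "rotation": [0, 0, 8], "fingers": -1}
    - {"translation": [16.5, -5.6, 0], "rotation": [0, 0, 12], "fingers": -1}
    - {"translation": [22, -7.4, 0], "rotation": [0, 0, 16], "fingers": -1}
    - {"translation": [27.4, -9.3, 0], "rotation": [0, 0, 19.5], "fingers": -1}
  grip_force: 40

```text
clock: 2.12
eef_pos: [0.4041, -0.3144, 0.2315]
orientation: [1.0, -0.001, 0.0, 0.0]
contact_force: [1.0, -1.1, 0.3]
grip_width: 0.0853
gripper_force: 0.0
```

```bash
python3 go.py 0.6306 -0.136 0.16 0 0
```

```text
clk 2.12 at [ 0.4041 -0.3144  0.2315] q [-0.66  0.24 -0.17  1.16 -0.    2.48] w 0.0853 F [ 1.  -1.1  0.3]
trans cm [ 22.62 -17.88   7.15] rot deg [ 0.  -0.  -0.1] toolz [ 0.001 -0.001 -1.   ]
```

Request:
move_arm:
  moves:
    - {"translation": [4.5, -3.6, 1], "rotation": [0, 0, 0], "fingers": -1}
    - {"translation": [9, -7.2, 2], "rotation": [0, 0, 0], "fingers": -1}
    - {"translation": [13.6, -10.7, 3], "rotation": [0, 0, 0], "fingers": -1}
    - {"translation": [18.1, -14.3, 5], "rotation": [0, 0, 0], "fingers": -1}
    - {"translation": [22.6, -17.9, 7.1], "rotation": [0, 0, 0], "fingers": -1}

```text
clock: 2.75
eef_pos: [0.6303, -0.1352, 0.16]
orientation: [1.0, 0.0, 0.001, 0.0]
contact_force: [0.7, 0.3, 0.3]
grip_width: 0.0853
gripper_force: 0.0
```

```bash
python3 go.py 0.6306 -0.136 0.013 0 0; python3 - <<'E'
from bench import vision; import cv2
p=vision.camera('side'); cv2.imwrite('pics/s1.png',p['color'][:,:,::-1])
E
```

```text
clk 2.75 at [ 0.6303 -0.1352  0.16  ] q [-0.21  0.5   0.04  1.11 -0.    2.93] w 0.0853 F [0.7 0.3 0.3]
trans cm [ 0.02  0.07 14.7 ] rot deg [ 0.  -0.1  0. ] toolz [ 0.001 -0.    -1.   ]
```

View pics/s1.png

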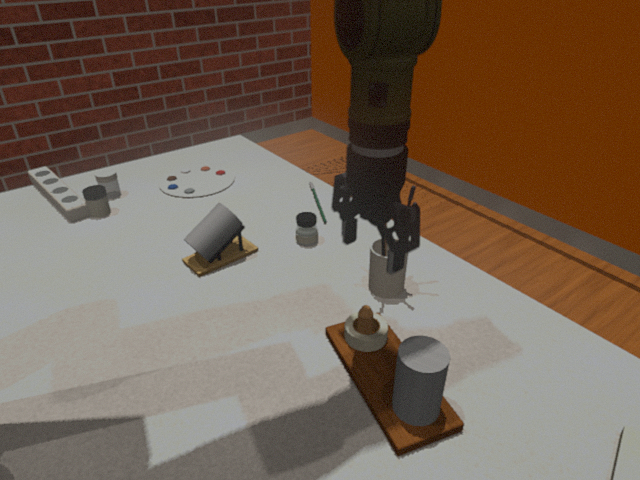

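The side view shows the open fingers at about (345,235) and (395,260), above the tape at (366,332), with nothing disturbed. I descend.

Request:
move_arm:
  moves:
    - {"translation": [0, 0, 4], "rotation": [0, 0, 0], "fingers": -1}
    - {"translation": [0, 0, 8], "rotation": [0, 0, 0], "fingers": -1}
    - {"translation": [0, 0, 11], "rotation": [0, 0, 0], "fingers": -1}
    - {"translation": [0, 0, 13.5], "rotation": [0, 0, 0], "fingers": -1}
    - {"translation": [0, 0, 14.7], "rotation": [0, 0, 0], "fingers": -1}

```text
clock: 3.42
eef_pos: [0.6273, -0.1364, 0.0116]
orientation: [1.0, 0.0, -0.001, -0.0]
contact_force: [0.5, 0.8, -0.0]
grip_width: 0.0855
gripper_force: 0.0
```

Request:
move_arm:
  moves:
    - {"translation": [0, 0, 0], "rotation": [0, 0, 0], "fingers": 1}
    - {"translation": [0, 0, 0], "rotation": [0, 0, 0], "fingers": 1}
    - {"translation": [0, 0, 0], "rotation": [0, 0, 0], "fingers": 1}
    - {"translation": [0, 0, 0], "rotation": [0, 0, 0], "fingers": 1}
    - {"translation": [0, 0, 0], "rotation": [0, 0, 0], "fingers": 1}
  grip_force: 40

```text
clock: 4.05
eef_pos: [0.6287, -0.1365, 0.0136]
orientation: [1.0, 0.0, 0.0, 0.0]
contact_force: [-0.5, -0.1, -1.3]
grip_width: 0.0675
gripper_force: 44.8
```

Gripped at 67.5 mm. I lift, then carry it towards the robot, turning to keep joint 6 in range.

Request:
move_arm:
  moves:
    - {"translation": [0, 0, -1.5], "rotation": [0, 0, 0], "fingers": 1}
    - {"translation": [0, 0, -4], "rotation": [0, 0, 0], "fingers": 1}
    - {"translation": [0, 0, -7], "rotation": [0, 0, 0], "fingers": 1}
    - {"translation": [0, 0, -9.5], "rotation": [0, 0, 0], "fingers": 1}
    - {"translation": [0, 0, -10], "rotation": [0, 0, 0], "fingers": 1}

```text
clock: 4.68
eef_pos: [0.6304, -0.1368, 0.1164]
orientation: [1.0, 0.0, 0.003, 0.001]
contact_force: [-0.1, 0.3, -1.1]
grip_width: 0.0672
gripper_force: 45.0
```

Request:
move_arm:
  moves:
    - {"translation": [-4, -3.5, 0], "rotation": [0, 0, -10], "fingers": 1}
    - {"translation": [-8.5, -7.5, 0], "rotation": [0, 0, -20], "fingers": 1}
    - {"translation": [-13, -11.5, 0], "rotation": [0, 0, -30], "fingers": 1}
    - {"translation": [-17, -15.5, 0], "rotation": [0, 0, -40], "fingers": 1}
    - {"translation": [-21, -18.5, 0], "rotation": [0, 0, -50], "fingers": 1}

```text
clock: 5.3
eef_pos: [0.4165, 0.0496, 0.1129]
orientation: [0.905, 0.426, -0.0, -0.0]
contact_force: [0.3, 0.2, -1.0]
grip_width: 0.0676
gripper_force: 45.0
```

```bash
python3 go.py 0.42 0.05 -0.0045 0 50
```

```text
clk 5.3 at [0.4165 0.0496 0.1129] q [ 0.12  0.17 -0.59  0.81  0.    2.38] w 0.0676 F [ 0.3  0.2 -1. ]
trans cm [ 0.26  0.26 11.74] rot deg [-0.   0.   0.4] toolz [-0.001  0.    -1.   ]
```

Request:
move_arm:
  moves:
    - {"translation": [0, 0, 4], "rotation": [0, 0, 0], "fingers": 1}
    - {"translation": [0, 0, 8], "rotation": [0, 0, 0], "fingers": 1}
    - {"translation": [0, 0, 10.5], "rotation": [0, 0, 0], "fingers": 1}
    - {"translation": [0, 0, 11.3], "rotation": [0, 0, 0], "fingers": 1}
    - {"translation": [0, 0, 11.6], "rotation": [0, 0, 0], "fingers": 1}

```text
clock: 5.92
eef_pos: [0.4184, 0.0484, -0.0028]
orientation: [0.906, 0.423, -0.0, -0.0]
contact_force: [-0.2, -0.4, -0.6]
grip_width: 0.0672
gripper_force: 45.1
```

Request:
move_arm:
  moves:
    - {"translation": [0, 0, 0], "rotation": [0, 0, 0], "fingers": 1}
    - {"translation": [0, 0, 0], "rotation": [0, 0, 0], "fingers": -1}
    - {"translation": [0, 0, 0], "rotation": [0, 0, 0], "fingers": -1}
    - {"translation": [0, 0, 0], "rotation": [0, 0, 0], "fingers": -1}
    - {"translation": [0, 0, 0], "rotation": [0, 0, 0], "fingers": -1}

```text
clock: 6.55
eef_pos: [0.4186, 0.0484, -0.0025]
orientation: [0.906, 0.423, 0.0, 0.0]
contact_force: [-0.5, -0.0, -0.1]
grip_width: 0.0854
gripper_force: 0.0
```

Request:
move_arm:
  moves:
    - {"translation": [0, 0, -4], "rotation": [0, 0, 0], "fingers": -1}
    - {"translation": [0, 0, -9], "rotation": [0, 0, -10], "fingers": -1}
    - {"translation": [0, 0, -14], "rotation": [0, 0, -20], "fingers": -1}
    - {"translation": [0, 0, -19], "rotation": [0, 0, -30], "fingers": -1}
    - {"translation": [0, 0, -23], "rotation": [0, 0, -40], "fingers": -1}

```text
clock: 7.18
eef_pos: [0.4187, 0.0485, 0.2295]
orientation: [0.705, 0.709, 0.001, 0.001]
contact_force: [0.3, -0.1, 0.2]
grip_width: 0.0855
gripper_force: 0.0
```

```bash
cat > t.py <<'E'
from h import *; from bench import vision,models
P={n:vision.camera(n) for n in('top','side')}
for n in P:
    for m in models.masks_of(P[n],'tape')[:3]: print(n,round(m['score'],2),np.round(m['box'],1),ground(P[n],m['box'][:2],.0125)[:2])
    for m in models.masks_of(P[n],'cup')[:2]: print(n,'cup',round(m['score'],2),np.round(m['box'],1))
cv2.imwrite('pics/t1.png',P['side']['color'][:,:,::-1])
E
python3 t.py; python3 go.py 0.55 0.23 0.25 0 183.5
```

```text
top 0.66 [293.5 359.6  20.7  32.2] [0.42060206 0.03272318]
top cup 0.73 [192.3 285.8  37.2  75.9]
top cup 0.59 [182.1 290.9  43.   63.7]
side 0.94 [190.9 331.9  41.7  41.1] [0.41651358 0.04976305]
side cup 0.72 [214.3 231.5  57.8  60.4]
clk 7.47 at [0.4175 0.0483 0.2261] q [ 0.12  0.09 -0.37  1.12 -0.    1.69] w 0.0854 F [-0.5  0.7 -0.2]
trans cm [18.17 13.24 -2.43] rot deg [ -0.1  -0.1 -93.5] toolz [-0.002 -0.    -1.   ]
```

View pics/t1.png

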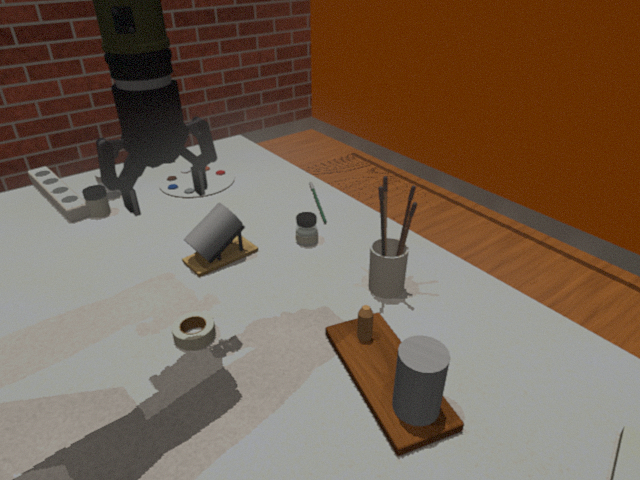

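The tape lies flat on the table at (193,332), the post at (366,325) is free and the cup has not moved. On to above the cup.

Request:
move_arm:
  moves:
    - {"translation": [2, 1.6, 0], "rotation": [0, 0, -10], "fingers": -1}
    - {"translation": [5, 4, 0], "rotation": [0, 0, -20], "fingers": -1}
    - {"translation": [8, 6.5, 0], "rotation": [0, 0, -30], "fingers": -1}
    - {"translation": [11, 9, 1], "rotation": [0, 0, -40], "fingers": -1}
    - {"translation": [14, 11.4, 2], "rotation": [0, 0, -50], "fingers": -1}

```text
clock: 8.1
eef_pos: [0.5321, 0.1892, 0.205]
orientation: [0.339, 0.941, -0.001, -0.001]
contact_force: [0.3, 0.2, -0.3]
grip_width: 0.0853
gripper_force: 0.0
```

```bash
python3 go.py 0.567 0.232 0.17 0 183.7
```

```text
clk 8.1 at [0.5321 0.1892 0.205 ] q [ 0.34  0.34 -0.09  1.14 -0.    1.03] w 0.0853 F [ 0.3  0.2 -0.3]
trans cm [0.05 5.53 3.48] rot deg [ -0.1  -0.2 -43.4] toolz [-0.003 -0.001 -1.   ]
```

Request:
move_arm:
  moves:
    - {"translation": [0, 1.5, 1], "rotation": [0, 0, -10], "fingers": -1}
    - {"translation": [0, 3, 2], "rotation": [0, 0, -20], "fingers": -1}
    - {"translation": [0, 4.5, 3], "rotation": [0, 0, -30], "fingers": -1}
    - {"translation": [0, 5.5, 3.5], "rotation": [0, 0, -40], "fingers": -1}
    - {"translation": [0, 5.5, 3.5], "rotation": [0, 0, -43.5], "fingers": -1}

```text
clock: 8.72
eef_pos: [0.5666, 0.2306, 0.1691]
orientation: [-0.032, 0.999, -0.001, -0.002]
contact_force: [-0.9, -0.4, 0.2]
grip_width: 0.0854
gripper_force: 0.0
```

```bash
python3 go.py 0.567 0.232 0.0535 0 183.7;  python3 - <<'E'
from bench import vision; import cv2
p=vision.camera('top'); cv2.imwrite('pics/c1.png',p['color'][:,:,::-1])
E
```

```text
clk 8.72 at [0.5666 0.2306 0.1691] q [ 0.39  0.44 -0.03  1.11  0.    0.32] w 0.0854 F [-0.9 -0.4  0.2]
trans cm [-0.11  0.15 11.56] rot deg [-0.1 -0.3 -0. ] toolz [-0.005 -0.002 -1.   ]
```

View pics/c1.png

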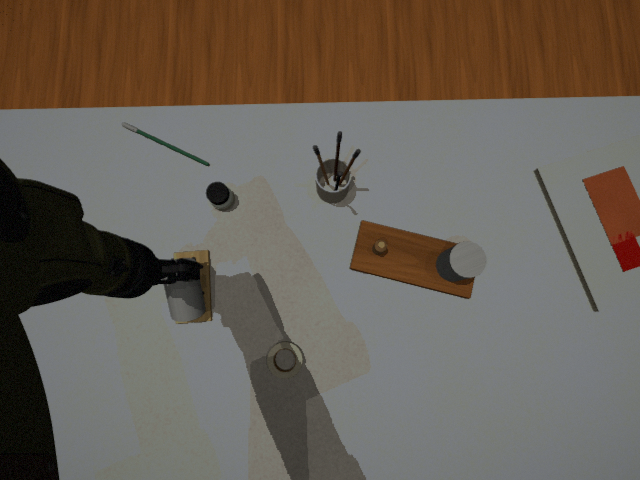

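The gripper at (180,270) is over the closed end of the cup, and the tape lies flat at (286,358). I descend and grip.

Request:
move_arm:
  moves:
    - {"translation": [0, 0.1, 3], "rotation": [0, 0, 0], "fingers": -1}
    - {"translation": [0, 0.1, 6], "rotation": [0, 0, 0], "fingers": -1}
    - {"translation": [0, 0.1, 9], "rotation": [0, 0, 0], "fingers": -1}
    - {"translation": [0, 0.1, 11], "rotation": [0, 0, 0], "fingers": -1}
    - {"translation": [0, 0.1, 11.5], "rotation": [0, 0, 0], "fingers": -1}

```text
clock: 9.4
eef_pos: [0.5653, 0.2306, 0.0544]
orientation: [-0.03, 1.0, -0.001, -0.003]
contact_force: [-0.4, 0.3, 0.1]
grip_width: 0.0852
gripper_force: 0.0
```

Request:
move_arm:
  moves:
    - {"translation": [0, 0, 0], "rotation": [0, 0, 0], "fingers": 1}
    - {"translation": [0, 0, 0], "rotation": [0, 0, 0], "fingers": 1}
    - {"translation": [0, 0, 0], "rotation": [0, 0, 0], "fingers": 1}
    - {"translation": [0, 0, 0], "rotation": [0, 0, 0], "fingers": 1}
    - {"translation": [0, 0, 0], "rotation": [0, 0, 0], "fingers": 1}
  grip_force: 60

```text
clock: 10.02
eef_pos: [0.5678, 0.2336, 0.0589]
orientation: [-0.031, 1.0, 0.002, 0.0]
contact_force: [-2.4, 4.4, 2.3]
grip_width: 0.0629
gripper_force: 65.1
```

```bash
python3 go.py 0.567 0.232 0.15 0 183.7
```

```text
clk 10.03 at [0.5678 0.2336 0.0589] q [ 0.39  0.52 -0.2   0.85  0.    0.33] w 0.0629 F [-2.4  4.4  2.3]
trans cm [ 0.08 -0.12 -9.11] rot deg [ 0.2  0.1 -0.2] toolz [ 0.001  0.004 -1.   ]
```

Request:
move_arm:
  moves:
    - {"translation": [0, 0, -1], "rotation": [0, 0, 0], "fingers": 1}
    - {"translation": [0, 0, -4], "rotation": [0, 0, 0], "fingers": 1}
    - {"translation": [0, 0, -8], "rotation": [0, 0, 0], "fingers": 1}
    - {"translation": [0, 0, -13], "rotation": [0, 0, 0], "fingers": 1}
    - {"translation": [0, 0, -17], "rotation": [0, 0, 0], "fingers": 1}

```text
clock: 10.65
eef_pos: [0.5683, 0.2312, 0.2304]
orientation: [-0.03, 1.0, -0.0, 0.001]
contact_force: [1.1, 0.7, -1.7]
grip_width: 0.063
gripper_force: 66.2
```

```bash
cat > cupfit.py <<'E'
from h import *; from bench import vision,models,arm
import sys
x0=[float(a) for a in sys.argv[1:6]]
s=arm.observe(); vs=[]
for n in('top','side'):
    p=vision.camera(n); c=proj(p,cupshape(x0)).mean(0)
    L=[m for m in models.masks_of(p,'cup') if np.hypot(*(np.array(m['box'][:2])-c))<40]
    print(n,c.round(),[(round(m['score'],2),np.round(m['box'],0).tolist()) for m in L])
    if L: vs.append((p,maskhull(L[0]['mask'])))
    cv2.imwrite(f'pics/{sys.argv[6]}{n}.png',p['color'][:,:,::-1])
r,e=fit(cupshape,x0,[.01,.01,.01,.1,.1],vs); print('cup',r.round(4),'err',e)
R=Ro.from_quat(s['orientation']); d=np.array([np.cos(r[3])*np.cos(r[4]),np.sin(r[3])*np.cos(r[4]),-np.sin(r[4])])
print('in tool: bottom',(R.inv().apply(r[:3]-s['eef_pos'])*1000).round(1),'axis',R.inv().apply(d).round(3),'tcp',s['eef_pos'].round(4),s['clock'])
E
python3 cupfit.py 0.598 0.236 0.26 3.2055 0.5236 l; python3 go.py 0.4 0.1 0.3 0 185
```

```text
top [146. 282.] [(0.71, [151.0, 284.0, 48.0, 81.0])]
side [201. 150.] [(0.94, [205.0, 148.0, 65.0, 63.0])]
cup [0.5927 0.2289 0.2656 3.1299 0.654 ] err 0.6787961192638702
in tool: bottom [-24.3  -3.7 -35.2] axis [0.793 0.058 0.606] tcp [0.5683 0.2312 0.2304] 10.65
clk 10.85 at [0.5684 0.2314 0.2286] q [ 0.39  0.41  0.08  1.24 -0.    0.33] w 0.0632 F [-0.1  0.1 -2.5]
trans cm [ 17.59 -12.09  -7.19] rot deg [ 0.   0.2 -1.5] toolz [ 0.003  0.    -1.   ]
```

View pics/lside.png

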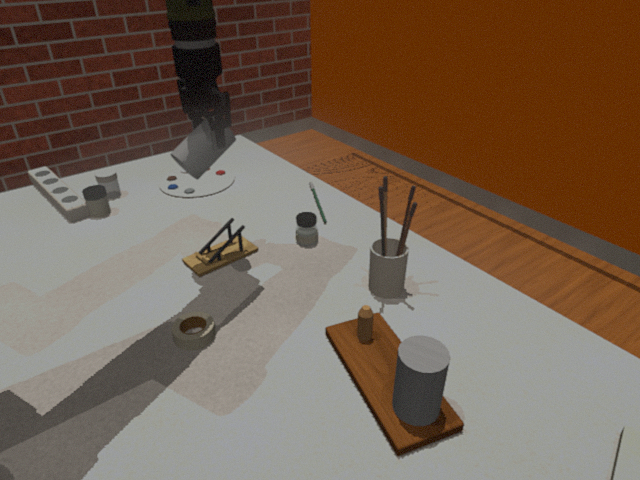

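The cup is held at about (203,148) in roughly its old attitude, with the cradle empty and everything else in place. I start turning it upright while moving towards the stand.

```bash
python3 go.py 0.53 0.08 0.24 -40 178
```

```text
clk 10.85 at [0.5684 0.2314 0.2286] q [ 0.39  0.41  0.08  1.24 -0.    0.33] w 0.0632 F [-0.1  0.1 -2.5]
trans cm [  4.75 -14.88  -1.16] rot deg [  1.9 -39.8   5.3] toolz [ 0.003  0.    -1.   ]
```

Request:
move_arm:
  moves:
    - {"translation": [1, -3, -0.2], "rotation": [0.4, -8, 1], "fingers": 1}
    - {"translation": [2, -6, -0.5], "rotation": [0.8, -16, 2], "fingers": 1}
    - {"translation": [3, -9, -0.7], "rotation": [1.2, -24, 3], "fingers": 1}
    - {"translation": [4, -12, -1], "rotation": [1.6, -32, 4], "fingers": 1}
    - {"translation": [4.8, -14.9, -1.2], "rotation": [1.9, -39.8, 5.3], "fingers": 1}

```text
clock: 11.48
eef_pos: [0.5264, 0.0783, 0.2373]
orientation: [0.017, 0.94, -0.007, 0.341]
contact_force: [0.2, 0.2, -2.0]
grip_width: 0.0626
gripper_force: 66.4
```

```bash
python3 go.py 0.59 -0.09 0.24 -60 168
```

```text
clk 11.47 at [0.5264 0.0783 0.2373] q [ 0.26 -0.14 -0.84  0.2  -0.19  0.23] w 0.0626 F [ 0.2  0.2 -2. ]
trans cm [ -5.5  -16.59   4.26] rot deg [  7.6 -20.1   6.5] toolz [ 0.641 -0.024 -0.767]
```

Request:
move_arm:
  moves:
    - {"translation": [-1.1, -3.3, 0.8], "rotation": [1.5, -4, 1.3], "fingers": 1}
    - {"translation": [-2.2, -6.6, 1.7], "rotation": [3, -8, 2.6], "fingers": 1}
    - {"translation": [-3.3, -9.9, 2.5], "rotation": [4.5, -12, 3.9], "fingers": 1}
    - {"translation": [-4.4, -13.3, 3.4], "rotation": [6, -16, 5.2], "fingers": 1}
    - {"translation": [-5.5, -16.6, 4.3], "rotation": [7.6, -20, 6.5], "fingers": 1}

```text
clock: 12.1
eef_pos: [0.5909, -0.0896, 0.239]
orientation: [0.091, 0.862, -0.052, 0.495]
contact_force: [0.3, -0.7, -2.9]
grip_width: 0.063
gripper_force: 66.5
```

```bash
python3 cupfit.py 0.578 -0.088 0.281 0.1 1.5 u; python3 go.py 0.642 -0.137 0.2 -60 168
```

```text
top [364. 261.] [(0.66, [364.0, 263.0, 48.0, 46.0])]
side [322. 216.] [(0.98, [323.0, 219.0, 51.0, 91.0])]
cup [ 0.5809 -0.0882  0.2778  0.1733  1.5651] err 0.059781792295416025
in tool: bottom [-28.4  -0.7 -28.2] axis [0.861 0.001 0.508] tcp [ 0.5909 -0.0896  0.239 ] 12.1
clk 12.3 at [ 0.5907 -0.0887  0.2378] q [-0.1  -0.   -1.13 -0.59 -0.1   0.06] w 0.063 F [ 0.1  0.2 -2.1]
trans cm [ 0.2  -3.66  7.11] rot deg [ 0.  -0.5 -0. ] toolz [ 0.843 -0.179 -0.508]
```

View pics/uside.png

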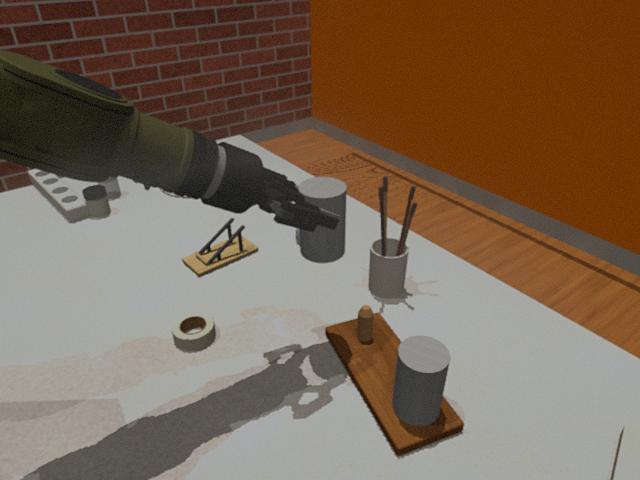

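The cup is upright, mouth down, at (323,219), fitted within 0.3 degrees of vertical. Hovering over post A next.

```bash
python3 go.py 0.640 -0.136 0.19 -60 168
```

```text
clk 12.3 at [ 0.5907 -0.0887  0.2378] q [-0.1  -0.   -1.13 -0.59 -0.1   0.06] w 0.063 F [ 0.1  0.2 -2.1]
trans cm [ 1.17 -3.61  7.43] rot deg [ 0.  -0.5 -0. ] toolz [ 0.843 -0.179 -0.508]
```

Request:
move_arm:
  moves:
    - {"translation": [0.3, -0.9, 1.3], "rotation": [0, 0, 0], "fingers": 1}
    - {"translation": [0.5, -1.8, 2.7], "rotation": [0, 0, 0], "fingers": 1}
    - {"translation": [0.8, -2.7, 4.2], "rotation": [0, 0, 0], "fingers": 1}
    - {"translation": [1.1, -3.6, 5.7], "rotation": [0, 0, 0], "fingers": 1}
    - {"translation": [1.2, -3.6, 7.4], "rotation": [0, 0, 0], "fingers": 1}

```text
clock: 12.92
eef_pos: [0.6419, -0.135, 0.1931]
orientation: [0.09, 0.862, -0.051, 0.496]
contact_force: [0.6, -0.6, -1.5]
grip_width: 0.0628
gripper_force: 66.6
```

```bash
python3 cupfit.py 0.63 -0.135 0.23 0.1 1.55 v; python3 go.py 0.640 -0.136 0.19 -60 168
```

```text
top [390. 233.] [(0.76, [391.0, 232.0, 43.0, 49.0])]
side [371. 250.] [(0.79, [374.0, 246.0, 49.0, 84.0])]
cup [ 0.6323 -0.1344  0.2347  0.0719  1.5657] err 0.6851539317929372
in tool: bottom [-31.1  -1.3 -29.2] axis [ 0.861 -0.     0.508] tcp [ 0.6419 -0.135   0.1931] 12.925
clk 13.12 at [ 0.6419 -0.1346  0.1935] q [-0.21  0.21 -1.1  -0.79  0.    0.  ] w 0.0628 F [-0.  -0.3 -1.7]
trans cm [ 0.38 -0.17  0.04] rot deg [ 0.2 -0.2 -0. ] toolz [ 0.846 -0.177 -0.503]
```

Request:
move_arm:
  moves:
    - {"translation": [1.8, -0.1, 0.85], "rotation": [0, 0, 0], "fingers": 1}
    - {"translation": [3.5, -0.1, 1.85], "rotation": [0, 0, 0], "fingers": 1}
    - {"translation": [5.3, -0.1, 2.85], "rotation": [0, 0, 0], "fingers": 1}
    - {"translation": [7, -0.1, 3.85], "rotation": [0, 0, 0], "fingers": 1}
    - {"translation": [8.3, -0.1, 4.6], "rotation": [0, 0, 0], "fingers": 1}

```text
clock: 13.75
eef_pos: [0.6399, -0.1352, 0.0989]
orientation: [0.09, 0.862, -0.051, 0.496]
contact_force: [0.5, 0.2, -1.7]
grip_width: 0.0631
gripper_force: 66.6
```

```bash
python3 cupfit.py 0.63 -0.135 0.139 0.1 1.55 w; python3 go.py 0.640 -0.136 0.079 -60 168
```

```text
top [383. 242.] [(0.8, [383.0, 244.0, 36.0, 42.0])]
side [368. 301.] [(0.93, [370.0, 302.0, 46.0, 82.0])]
cup [ 0.6296 -0.1343  0.1396  0.1583  1.5575] err 0.6232136553077439
in tool: bottom [-30.   -1.1 -29.3] axis [0.859 0.003 0.513] tcp [ 0.6399 -0.1352  0.0989] 13.75
clk 13.95 at [ 0.6401 -0.1355  0.0993] q [-0.21  0.52 -1.23 -1.22  0.    0.  ] w 0.0631 F [-0.1  0.5 -1.8]
trans cm [ 1.76 -0.05  1.02] rot deg [ 0.1 -0.1 -0. ] toolz [ 0.846 -0.178 -0.502]
```

View pics/wside.png

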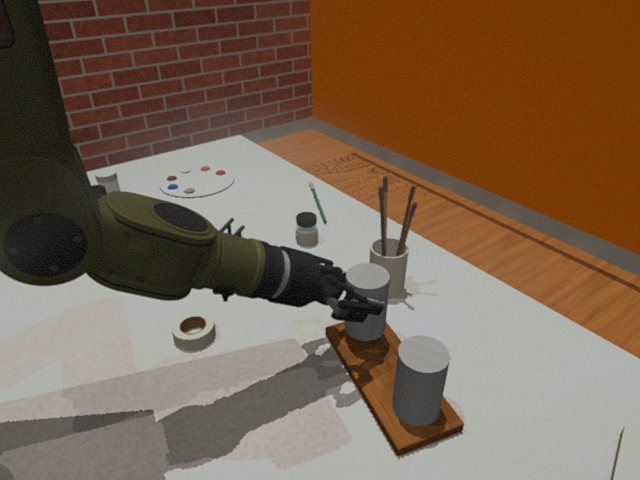

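The cup is over the post at (368,302), rim about 20 mm above the board, other cup untouched. I lower it slowly.

Request:
move_arm:
  moves:
    - {"translation": [0.4, 0, 0.25], "rotation": [0, 0, 0], "fingers": 1}
    - {"translation": [0.8, 0, 0.5], "rotation": [0, 0, 0], "fingers": 1}
    - {"translation": [1.1, 0, 0.65], "rotation": [0, 0, 0], "fingers": 1}
    - {"translation": [1.3, 0, 0.75], "rotation": [0, 0, 0], "fingers": 1}
    - {"translation": [1.5, 0, 0.85], "rotation": [0, 0, 0], "fingers": 1}

```text
clock: 14.58
eef_pos: [0.64, -0.1359, 0.0815]
orientation: [0.091, 0.862, -0.051, 0.496]
contact_force: [-0.3, 0.2, -1.0]
grip_width: 0.063
gripper_force: 66.6
```

```bash
python3 go.py 0.640 -0.136 0.079 -60 168
```

```text
clk 14.57 at [ 0.64   -0.1359  0.0815] q [-0.21  0.58 -1.25 -1.3   0.    0.  ] w 0.063 F [-0.3  0.2 -1. ]
trans cm [ 0.22 -0.01  0.13] rot deg [ 0.1 -0.1 -0. ] toolz [ 0.846 -0.178 -0.502]
```

Request:
move_arm:
  moves:
    - {"translation": [0.09, 0, 0.05], "rotation": [0, 0, 0], "fingers": 1}
    - {"translation": [0.17, 0, 0.1], "rotation": [0, 0, 0], "fingers": 1}
    - {"translation": [0.26, 0, 0.15], "rotation": [0, 0, 0], "fingers": 1}
    - {"translation": [0.3, 0, 0.18], "rotation": [0, 0, 0], "fingers": 1}
    - {"translation": [0.35, 0, 0.2], "rotation": [0, 0, 0], "fingers": 1}

```text
clock: 15.2
eef_pos: [0.64, -0.1359, 0.0778]
orientation: [0.091, 0.862, -0.051, 0.496]
contact_force: [-0.2, 0.7, -1.5]
grip_width: 0.063
gripper_force: 66.6
```

```bash
python3 cupfit.py 0.63 -0.135 0.118 0.1 1.55 x; python3 go.py 0.640 -0.136 0.077 -60 168
```

```text
top [381. 244.] [(0.87, [383.0, 245.0, 37.0, 39.0])]
side [367. 312.] [(0.66, [368.0, 312.0, 47.0, 78.0])]
cup [ 0.6299 -0.1357  0.1202  0.1278  1.5692] err 0.07663163600357725
in tool: bottom [-31.7  -1.8 -29.9] axis [ 0.864 -0.001  0.503] tcp [ 0.64   -0.1359  0.0778] 15.2
clk 15.4 at [ 0.64   -0.1359  0.0778] q [-0.21  0.6  -1.25 -1.32  0.    0.  ] w 0.063 F [-0.3  0.2 -1.8]
trans cm [ 0.06 -0.01  0.04] rot deg [ 0.1 -0.1 -0. ] toolz [ 0.846 -0.178 -0.502]
```

No contact yet, and the fit puts the rim about 2 mm above the board. I continue in small steps.

Request:
move_arm:
  moves:
    - {"translation": [0.06, 0, 0.03], "rotation": [0, 0, 0], "fingers": 1}
    - {"translation": [0.12, 0, 0.07], "rotation": [0, 0, 0], "fingers": 1}
    - {"translation": [0.18, 0, 0.1], "rotation": [0, 0, 0], "fingers": 1}
    - {"translation": [0.22, 0, 0.13], "rotation": [0, 0, 0], "fingers": 1}
    - {"translation": [0.22, 0, 0.13], "rotation": [0, 0, 0], "fingers": 1}

```text
clock: 16.02
eef_pos: [0.6406, -0.136, 0.0769]
orientation: [0.09, 0.861, -0.051, 0.498]
contact_force: [-4.6, 0.2, 6.7]
grip_width: 0.0631
gripper_force: 67.2
```

Contact: 6.7 N upwards. I ease off and open.

Request:
move_arm:
  moves:
    - {"translation": [-0.06, 0, -0.04], "rotation": [0, 0, 0], "fingers": 1}
    - {"translation": [-0.06, 0, -0.04], "rotation": [0, 0, 0], "fingers": -1}
    - {"translation": [-0.06, 0, -0.04], "rotation": [0, 0, 0], "fingers": -1}
    - {"translation": [-0.06, 0, -0.04], "rotation": [0, 0, 0], "fingers": -1}
    - {"translation": [-0.06, 0, -0.04], "rotation": [0, 0, 0], "fingers": -1}

```text
clock: 16.65
eef_pos: [0.6399, -0.1358, 0.0757]
orientation: [0.091, 0.862, -0.051, 0.496]
contact_force: [0.5, 0.3, -0.5]
grip_width: 0.0855
gripper_force: 0.0
```

```bash
python3 cupfit.py 0.63 -0.135 0.118 0.1 1.55 y; python3 go.py 0.640 -0.136 0.18 -60 168
```

```text
top [381. 244.] [(0.68, [380.0, 246.0, 37.0, 40.0])]
side [367. 312.] [(0.85, [369.0, 312.0, 47.0, 77.0])]
cup [ 0.6293 -0.1338  0.1198  0.0978  1.5536] err 0.5258713313250147
in tool: bottom [-32.8  -0.2 -31.5] axis [0.856 0.004 0.516] tcp [ 0.6399 -0.1358  0.0757] 16.65
clk 16.85 at [ 0.6399 -0.1359  0.0758] q [-0.21  0.61 -1.25 -1.33  0.    0.  ] w 0.0857 F [-0.7  0.7  1. ]
trans cm [-9.02  0.01 -5.22] rot deg [ 0.1 -0.1 -0. ] toolz [ 0.846 -0.178 -0.502]
```

View pics/ytop.png

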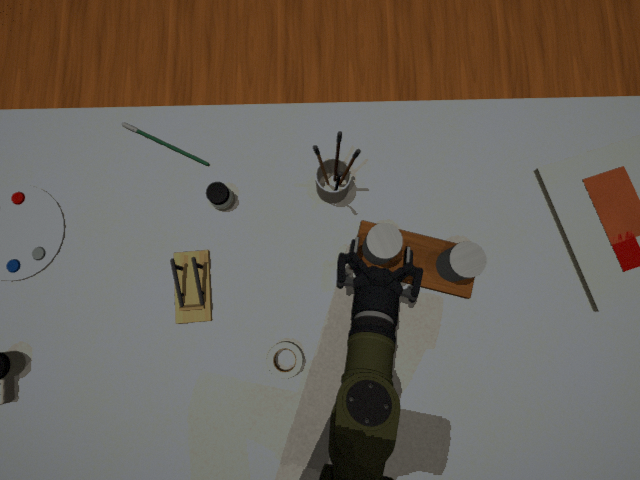

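The cup stands on the post at (383,243), and the open fingers at (345,265) and (410,270) are clear of it. I raise the tool straight up.

Request:
move_arm:
  moves:
    - {"translation": [-1, 0, -0.6], "rotation": [0, 0, 0], "fingers": -1}
    - {"translation": [-2.8, 0, -1.6], "rotation": [0, 0, 0], "fingers": -1}
    - {"translation": [-5, 0, -2.9], "rotation": [0, 0, 0], "fingers": -1}
    - {"translation": [-8, 0, -4.6], "rotation": [0, 0, 0], "fingers": -1}
    - {"translation": [-11, 0, -6.4], "rotation": [0, 0, 0], "fingers": -1}

```text
clock: 17.48
eef_pos: [0.6392, -0.1359, 0.2038]
orientation: [0.091, 0.862, -0.051, 0.496]
contact_force: [1.6, 0.3, 0.1]
grip_width: 0.0854
gripper_force: 0.0
```

Request:
move_arm:
  moves:
    - {"translation": [-2, 0, -4], "rotation": [0, 0, 0], "fingers": -1}
    - {"translation": [-4, 0, -8], "rotation": [0, 0, 0], "fingers": -1}
    - {"translation": [-5, 0, -10], "rotation": [0, 0, 0], "fingers": -1}
    - {"translation": [-5, 0, -10], "rotation": [0, 0, 0], "fingers": -1}
    - {"translation": [-5, 0, -10], "rotation": [0, 0, 0], "fingers": -1}

```text
clock: 18.1
eef_pos: [0.5794, -0.1234, 0.2954]
orientation: [0.091, 0.862, -0.051, 0.496]
contact_force: [0.3, 0.1, -0.3]
grip_width: 0.0857
gripper_force: 0.0
```

```bash
python3 cupfit.py 0.63 -0.135 0.118 0.1 1.55 z; python3 go.py 0.640 -0.136 0.18 -60 168
```

```text
top [381. 244.] [(0.67, [383.0, 246.0, 40.0, 44.0])]
side [367. 312.] [(0.61, [369.0, 311.0, 47.0, 84.0])]
cup [ 0.6308 -0.1342  0.1179  0.0943  1.5773] err 0.05708626260346783
in tool: bottom [127.   -0.2 134.7] axis [ 0.867 -0.003  0.498] tcp [ 0.5794 -0.1234  0.2954] 18.1
clk 18.3 at [ 0.5796 -0.1234  0.2946] q [-0.21 -0.14 -1.03 -0.37  0.   -0.  ] w 0.0855 F [-0.1  0.5  0.1]
trans cm [ 6.78  0.   11.11] rot deg [ 0.1 -0.3 -0. ] toolz [ 0.845 -0.178 -0.505]
```

View pics/zside.png

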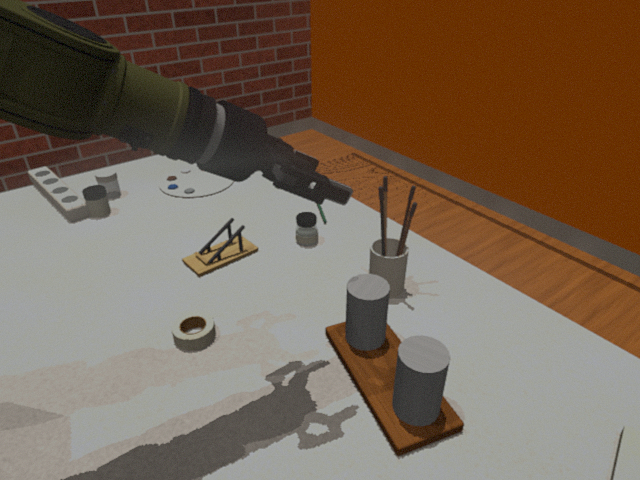

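The cup stands upside down and vertical on the freed post at (368,312), with its fitted rim height on the board. The tape is flat at (193,332), the other things are in place, and the arm is clear. I hand in.

```bash
python3 -c "
from bench import arm; print(arm.hand_in())"
```

```text
the job is handed in; nothing more can be done
None
```

I handed the job in at about 18 s on the robot clock; no verdict came back. At the last look the tape lay flat on the table, the cup stood upside down on the freed post with its rim on the board, and nothing else had visibly moved.

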